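Engage the drive key of the incense extruder

TASK

Wind the extruder's handwheel clockwise until the yellow cover reaches its red stops and the drive socket lies open. Then take the blue-headed drive key from its wooden stand, turn it until its cross-shaped foot meshes with the cross socket, and push it fully home against the spring, until its brass shoulder sits on the hub. The socket's spring throws the key out as soon as it is let go, so finish while still holding the key and pressing it home; leave the bowl, the jar and the cup where they are.

Things in the scene. Friction and masses are not known exactly. Their poses are not given: they have to be found in the camera images.
- press: bench-top incense extruder, bolted down: green housing 150 (x) x 320 (y, -175 to +145) x 60 mm, origin at table level. On top: handwheel at y = -100 mm, drive hub at y = +90 mm, two aluminium guide rails at x = +-49 with red end stops at y = 0, 98 mm above the table; a steel barrel of radius 26 mm sticks out low on its +x face at y = +90
- wheel (a joint): angle of the handwheel (dark steel disc of radius 54 mm, its upper face 90 mm above the table, upright axis). Grows clockwise seen from above; 15 mm of cover travel per radian; 0 = cover shut, 4.0 = cover against its stops. Light to turn (about 0.06 N m); stays where it is left
- wheel_axis (a point): centre of the handwheel's upper face
- spinner_grip (a point): grip point of the red spinner knob that stands on the handwheel 42 mm from its axis: an upright knob of 20 mm diameter, 40 mm tall (from 90 to 130 mm above the table); this point lies on its axis 22 mm above the wheel, 112 mm above the table. The knob spins freely on its own upright axis, so it can be gripped from above and led round a circle without turning the gripper
- cover (a joint): travel of the yellow sliding cover (plate 112 x 52 x 4 mm, top 94 mm above the table), in m: 0 = right over the drive socket, 0.060 = against the red stops, socket open. It moves towards the wheel (the press's -y), driven by the handwheel through a rack
- cover_mid (a point): centre of the cover's upper face
- socket (a point): centre of the mouth of the drive socket, on the hub's upper face 88 mm above the table. z up; the socket is a cross of two slots along this frame's x and y, each 11 mm wide and 33 mm long, 28 mm deep. The hub (a steel block about 48 mm across) is braked: it gives only to a twist above 0.8 N m
- ejector (a joint): how far the orange spring ejector inside the socket is pushed down, in m. At 0 its top lies 12 mm below the mouth and pushes up with 5 N; at 0.010 (key home) it pushes with 9 N; it ends at 0.012
- key: drive key, 88 mm tall, 0.18 kg, upright in the stand; origin at the underside of its foot, z up. Foot: steel cross, two bars along the key's x and y, each 30 x 8 mm, 22 mm high, the lowest 5 mm narrowed to 27 x 5.5. Above: brass shoulder disc (22 to 28 mm), steel stem of radius 8, blue square head (52 to 88 mm). A quarter turn of the key makes no difference
- key_shoulder (a point): centre of the underside of the key's brass shoulder (disc of radius 21 mm, 6 thick), 22 mm above the key's origin; when home it lies on the socket's mouth
- key_head (a point): centre of the key's blue head, 26 x 26 mm with its faces along the key's x and y, 36 mm tall; 70 mm above the key's origin
- stand: fixed wooden block 80 x 80 x 45 mm with a square hole 34 mm wide right through; the key's foot hangs in it with the brass shoulder resting on the block's top. Origin at its underside
- bowl: bystander: small blue bowl, 90 mm across, 42 mm high; origin at its underside
- jar: bystander: amber jar, 56 mm across, 85 mm high; origin at its underside
- cup: bystander: small white cup, 56 mm across, 55 mm high; origin at its underside
Mind the look-alikes: they are no part of the job. Leave any green, pink or purple look-alike of the key alone.

How it is judged:
By the outcome, as a careful person would: the job done as asked, in the order asked, and still so for the second after the job is handed in, while the arm keeps its last pose, push and grip.
It also fails if it takes over 58 s, if anything falls off the work surface, if the arm or the gripper's body presses on something with over 40 N, if the wrist force passes 120 N, or if a joint passes its speed limit or range.

ROBOT

A 6-joint arm with a two-finger parallel gripper is mounted at the origin on the work surface. World frame = base frame: x ahead of the robot, y to its left, z up, the work surface at z = 0. Lengths are in mm, angles in rad, forces in N, time in s.
With the tool pointing down it reaches from about 400 to 925 mm from the base axis. Payload 3.4 kg.
Tool frame: the origin (TCP) lies midway between the tips of the shut fingers; the grasp point (between the pads) lies 19 mm behind it (robot.tcp_to_grasp is the distance from the TCP to the grasp point, in mm); z points along the fingers, y is the line along which they close (so a half turn about z gives the same grasp; the last joint's range is limited). The gripper opens to 85 mm and grips with 20 to 120 N. Pads are 22 mm wide; open, the fingers measure 114 mm over their backs; the gripper's body (76 mm by 85 mm) begins 54 mm behind the grasp point. The pads swing forward as they close: fully open they stand 13 mm farther back than shut.
Start: joints at [-1.175, 0.307, 1.506, -0, 1.328, -0.073], TCP at [260.285, -512.721, 231.305] pointing down, gripper open.
Joint ranges: [-3.12, 3.12], [-1.05, 2.28], [0.14, 2.33], [-1.42, 4.57], [0.1, 2.73], [-2.68, 2.68]. Speed limits (rad/s): [2.57, 2.57, 3.14, 3.14, 3.14, 3.14].

INTERFACE

Orientations are given as a rotation vector (axis times angle).
In Python, from station import readout, imaging, sign_off, robot gives the robot as it stands. The module is installed in compiled form; this text tells all that it offers.
- The arm moves only by the shell command python3 -m creep 'ROWS' [FORCE]. ROWS is JSON, a list of rows, each an object of numbers: "grip": the opening, from 0 (shut) to 1 (fully open); "x", "y", "z": the shift along the tool's x, y, z in cm; "wx", "wy", "wz": the turn, a rotation vector about the tool's x, y, z in rad. In form: [{"grip": .., "x": .., "y": .., "z": .., "wx": .., "wy": .., "wz": ..}, ...]. A call has 1 to 5 rows; each row shifts and turns the commanded pose from where the row before left it, along the tool's axes as they then stand; what a row does not reach is not made up. A row lasts 1/8 s, in which the tool goes at most 62.5 mm and 10.7 degrees, less where a joint would pass 70% of its speed; a pose out of reach is approached as far as the arm can. A call with a gripper value outside its range is refused whole. The fingers move at their own pace and stop on an object; FORCE is the grip in N (left out, the last holds). Time passes only in rows, so rows that do not move let the fingers close. It gives the time, the measured TCP pose, the force, the opening and the grip force at its end, in the units of the state.
- readout.read_state(): the state, without advancing time (a new reading comes with each control period).
- imaging.get_image(name): name is "scene" or "top"; returns the picture (400x640x3 uint8, red, green, blue); there is no depth.
- imaging.calibration(name): a dict with "fx", "fy", "cx", "cy" (pixels), "dist_coeffs" ([k1, k2, p1, p2, k3] as OpenCV has them; the pictures are not rectified), "extrinsics" (4x4, takes a point from camera to world coordinates). Camera axes: x right, y up, looking along -z (the intrinsics and any distortion apply to the point x, -y, -z); pixel columns grow to the right and rows downward; lengths in mm; the calibration is good to about 2 mm. A picture is of the moment at which its call begins. calibration takes no time and is no camera call.
- sign_off(): hands the job in; it is judged then, once.
The state is a dict: "time": time; "q": joint angles; "joint_velocities": joint speeds; "effort": joint torques, N m; "tcp_pos": TCP position; "ee_rot": TCP orientation; "ft_force": force on the tool from outside, world axes, zero at the start; "ft_torque": the same for the moment, N m; "finger_gap": opening from 0.0 (shut) to 1.0 (fully open); "gripper_force": force on a finger pad.
Only numpy, scipy, OpenCV 4.12 (cv2) and the standard library are available. Lean on these libraries where they do the work, as an engineer would, in place of code of your own. Each camera call takes 0.05 s, during which the arm holds its last target. There are 200 camera calls.

## Working session

There is one attempt and no reset: what is moved stays moved. The work goes in short steps, Python scripts to look and compute and a shell command to move; the robot and the scene stay as the last step left them, time stands still between calls to the robot, and variables do not carry over. Pictures are saved under pics/ and viewed, at most 10 in all, crops included, and the job is handed in when it is done.

```bash
mkdir -p pics
python3 - <<'E'
from station import readout, imaging, robot
import cv2
for n in("scene","top"):
    cv2.imwrite(f"pics/{n}0.png",imaging.get_image(n)[:,:,::-1]); c=imaging.calibration(n); print(c)
s=readout.read_state(); print(s)
E
```

```text
{'fx': 427.08239761465404, 'fy': 427.08239761465404, 'cx': 320.7877791184666, 'cy': 198.80912982856407, 'dist_coeffs': array([0.00742589, 0.        , 0.        , 0.        , 0.        ]), 'extrinsics': array([[ 5.19553889e-01, -5.74640736e-01,  6.32338343e-01,
         1.24694685e+03],
       [ 8.54435993e-01,  3.50890608e-01, -3.83164344e-01,
        -3.04116696e+02],
       [-1.69974521e-03,  7.39367166e-01,  6.73300308e-01,
         7.94127804e+02],
       [ 0.00000000e+00,  0.00000000e+00,  0.00000000e+00,
         1.00000000e+00]])}
{'fx': 369.33034689648474, 'fy': 369.33034689648474, 'cx': 323.42433372700737, 'cy': 194.40968685001496, 'dist_coeffs': array([-0.03744862,  0.        ,  0.        ,  0.        ,  0.        ]), 'extrinsics': array([[-7.19295236e-03,  9.97831351e-01, -6.54282575e-02,
         4.98368668e+02],
       [-9.99893838e-01, -6.34782944e-03,  1.31155186e-02,
         1.11125889e+02],
       [ 1.26717482e-02,  6.55156509e-02,  9.97771079e-01,
         1.01816815e+03],
       [ 0.00000000e+00,  0.00000000e+00,  0.00000000e+00,
         1.00000000e+00]])}
{'time': 0.1, 'q': array([-1.17451476e+00,  3.07507870e-01,  1.50752760e+00,  1.28469252e-05,
        1.32838600e+00, -7.35395876e-02]), 'joint_velocities': array([-0.00095903, -0.00146005, -0.00361651,  0.00058664, -0.001109  ,
        0.00026028]), 'effort': array([ 9.99448093e-04, -4.58527744e+01, -2.52607745e+01,  9.65117522e-06,
        5.59851847e-03, -4.06344558e-07]), 'tcp_pos': array([ 260.04329044, -512.15214446,  230.47331405]), 'ee_rot': array([-3.05355298e+00, -7.30799271e-01,  4.41975334e-04]), 'ft_force': array([ 0.24821565,  0.70571444, -0.19821261]), 'ft_torque': array([-0.02747805, -0.01584332,  0.01448395]), 'gripper_force': 0.0, 'finger_gap': 1.0002525147038244}
```

View pics/scene0.png

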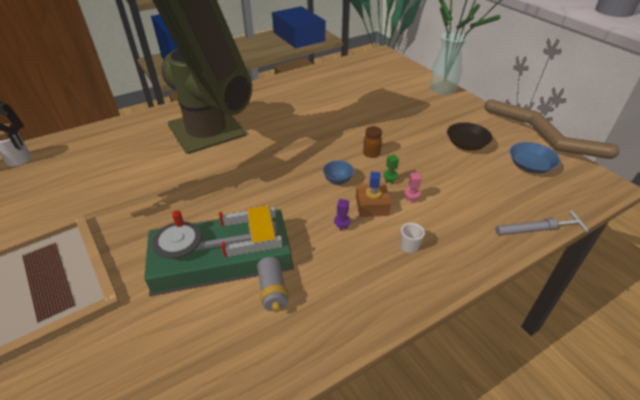

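View pics/top0.png

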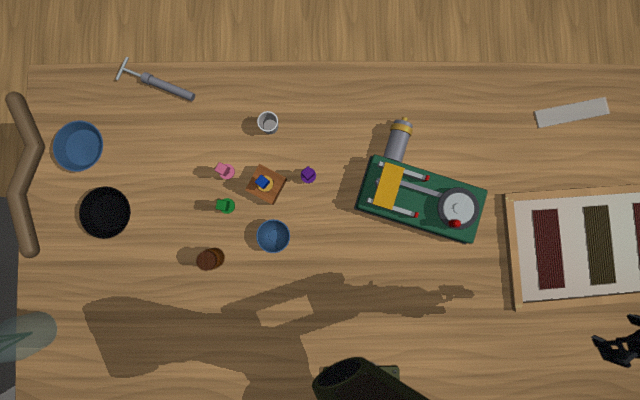

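The top view shows the wheel at about (458,208), the red knob at (455,223), the cover at (390,186) and the blue key head at (264,183) in the stand. Next I measure them.

```bash
cat > h.py <<'E'
import numpy as np,cv2
from station import readout, imaging, robot
def ray(n,uv):
    c=imaging.calibration(n); K=np.array([[c['fx'],0,c['cx']],[0,c['fy'],c['cy']],[0,0,1]])
    p=cv2.undistortPoints(np.array(uv,float).reshape(-1,1,2),K,c['dist_coeffs'])[:,0]
    E=c['extrinsics']; d=np.c_[p[:,0],-p[:,1],-np.ones(len(p))]@E[:3,:3].T
    return E[:3,3],d/np.linalg.norm(d,axis=1)[:,None]
def plane(n,uv,z):
    o,d=ray(n,uv); return o+d*((z-o[2])/d[:,2])[:,None]
def tri(a,b):
    (o1,d1),(o2,d2)=ray("top",a),ray("scene",b); d1,d2=d1[0],d2[0]
    t=np.linalg.lstsq(np.c_[d1,-d2],o2-o1,rcond=None)[0]; p,q=o1+t[0]*d1,o2+t[1]*d2
    return (p+q)/2,np.linalg.norm(p-q)
def blob(im,lo,hi,roi):
    x0,y0,x1,y1=roi; m=np.zeros(im.shape[:2],np.uint8)
    m[y0:y1,x0:x1]=cv2.inRange(cv2.cvtColor(im,cv2.COLOR_RGB2HSV),lo,hi)[y0:y1,x0:x1]
    n,l,st,ce=cv2.connectedComponentsWithStats(m)
    i=1+np.argmax(st[1:,4]); m=(l==i).astype(np.uint8)
    cnt=max(cv2.findContours(m,0,cv2.CHAIN_APPROX_NONE)[0],key=len)
    return ce[i],st[i,4],cnt
E
python3 - <<'E'
from h import *
np.set_printoptions(precision=1,suppress=True)
T=imaging.get_image("top");S=imaging.get_image("scene")
R=((0,150,90),(6,255,255)); Y=((18,150,90),(32,255,255)); B=((105,120,60),(125,255,255)); G=((60,60,20),(90,255,255))
for nm,c,rt,rs in(("knob",R,(430,200,480,240),(165,205,190,232)),("cover",Y,(370,155,410,215),(235,200,285,250)),("key",B,(250,170,282,195),(362,168,388,200)),("house",G,(340,140,500,250),(140,200,300,300))):
    t=blob(T,*c,rt);s=blob(S,*c,rs); print(nm,t[0],t[1],s[0],s[1],tri(t[0],s[0]),cv2.minAreaRect(t[2]))
    if nm in("cover","house"):
        b=cv2.boxPoints(cv2.minAreaRect(t[2])); print(plane("top",b,94 if nm=="cover" else 60))
    if nm=="key": print(plane("top",cv2.boxPoints(cv2.minAreaRect(t[2])),111), plane("top",[t[0]],111))
for uv in ((0,0),):pass
v=cv2.resize(T[140:260,230:500],None,fx=2.9,fy=2.9,interpolation=cv2.INTER_CUBIC)
w=cv2.resize(S[160:320,130:430],None,fx=2.6,fy=2.6,interpolation=cv2.INTER_CUBIC)[:, :783]
v=v[:,:780];w=w[:,:780];k=cv2.resize(T[165:205,244:290],(290,252),interpolation=cv2.INTER_CUBIC)
cv2.imwrite("pics/c1.png",v[:,:,::-1]);cv2.imwrite("pics/k1.png",cv2.resize(k,None,fx=2,fy=2)[:,:,::-1])
print(v.shape)
E
```

```text
knob [456.8 223. ] 38 [177.4 218.1] 106 (array([ 486. , -228.2,  108.1]), np.float64(6.13110277504283)) ((457.0, 223.0), (6.0, 6.0), 90.0)
cover [388.1 185.5] 903 [260.4 223.3] 790 (array([581.3, -65. ,  86.6]), np.float64(1.2597271073769194)) ((388.1789245605469, 185.4036865234375), (20.689048767089844, 44.155792236328125), 16.699243545532227)
[[ 535.1  -22.6   94. ]
 [ 642.   -56.5   94. ]
 [ 626.6 -106.7   94. ]
 [ 519.9  -72.3   94. ]]
key [261.8 181.3] 110 [374.4 179.3] 106 (array([593.2, 254.1,  89.1]), np.float64(0.546691428975971)) ((261.8902282714844, 181.51219177246094), (11.400686264038086, 9.68277359008789), 38.65980911254883)
[[590.3 269.1 111. ]
 [608.9 254.3 111. ]
 [591.1 232.2 111. ]
 [572.5 247.1 111. ]] [[591.1 251.  111. ]]
house [418.6 200.6] 3936 [204.4 264.8] 3322 (array([ 541.3, -189.4,  -27.3]), np.float64(32.72959675668796)) ((421.5516052246094, 198.73486328125), (122.82962799072266, 57.8653450012207), 17.35402488708496)
[[ 525.2   18.6   60. ]
 [ 669.9  -28.7   60. ]
 [ 571.6 -337.8   60. ]
 [ 427.4 -286.8   60. ]]
(348, 780, 3)
```

View pics/c1.png

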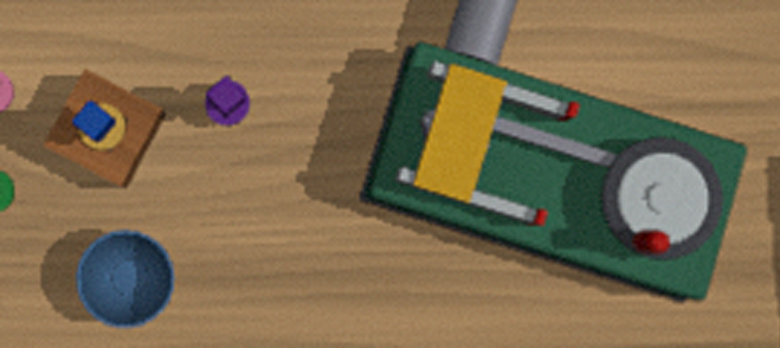

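View pics/k1.png

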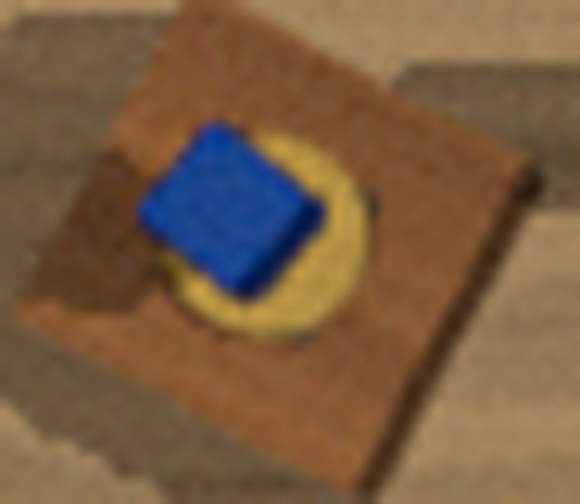

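Run:
```python
from h import *
np.set_printoptions(precision=1,suppress=True)
T=imaging.get_image("top");S=imaging.get_image("scene")
for c,(n,im,r) in [(c,x) for c in [((0,120,60),(8,255,255)),((170,120,60),(180,255,255))] for x in [("top",T,(440,210,470,235)),("scene",S,(165,205,190,232))]]:
    try:b=blob(im,*c,r)
    except Exception as e: print(n,e);continue
    print(n,c[0][0],b[0],b[1],cv2.boundingRect(b[2]),plane(n,[b[0]],112),plane(n,[b[0]],125))
# wheel: bright grey disc in both
for n,im,r in(("top",T,(435,185,480,232)),("scene",S,(150,215,205,262))):
    b=blob(im,(0,0,120),(180,70,255),r); h=cv2.convexHull(b[2]); e=cv2.fitEllipse(h); print(n,b[1],e,plane(n,[e[0]],90))
# red stops, rails' ends
for r in((405,195,425,222),(415,165,440,190)):
    b=blob(T,(0,100,50),(10,255,255),r); print("stop",b[0],b[1],plane("top",[b[0]],96))
b=blob(T,(10,90,60),(25,255,230),(240,160,292,210))
q=cv2.boxPoints(cv2.minAreaRect(cv2.convexHull(b[2])));print("stand",b[1],plane("top",q,45),plane("top",q,45).mean(0))
b=blob(T,(20,90,120),(32,255,255),(250,165,285,205));print("brass",b[0],b[1])
```

```text
top 0 [456.3 223.1] 47 (452, 220, 9, 7) [[ 484.7 -228.6  112. ]] [[ 484.9 -223.8  125. ]]
scene 0 [177.3 218.1] 123 (172, 211, 12, 15) [[ 492.8 -226.4  112. ]] [[ 507.2 -227.9  125. ]]
top 170 [453. 221.] 1 (453, 221, 1, 1) [[ 489.9 -220.4  112. ]] [[ 490.  -215.7  125. ]]
scene attempt to get argmax of an empty sequence
top 707 ((458.4364929199219, 207.85671997070312), (30.53450584411621, 31.054140090942383), 127.70772552490234) [[ 522.9 -243.4   90. ]]
scene 717 ((176.13232421875, 237.82859802246094), (24.564346313476562, 37.17683792114258), 71.90467834472656) [[ 528.1 -245.1   90. ]]
stop [416.  214.5] 21 [[ 506.8 -132.9   96. ]]
stop [426.9 177.7] 20 [[ 599.5 -162.6   96. ]]
stand 2463 [[655.2 319.2  45. ]
 [654.3 183.8  45. ]
 [524.2 184.   45. ]
 [525.1 318.2  45. ]] [589.7 251.3  45. ]
brass [267.4 184.7] 74
```

```bash
cat > d.py <<'E'
import sys,numpy as np
from scipy.spatial.transform import Rotation as R
from station import readout
s=readout.read_state(); M=R.from_rotvec(s['ee_rot']).as_matrix()
t=np.array([float(a) for a in sys.argv[1:4]])
print("cm tool:",np.round(M.T@(t-s['tcp_pos'])/10,2),"t",round(s['time'],2),"tcp",np.round(s['tcp_pos'],1),"yawx",round(np.degrees(np.arctan2(M[1,0],M[0,0])),1),"tilt",np.round(M[:2,2],3),"F",np.round(s['ft_force'],1),"T",np.round(s['ft_torque'],2),"gap",round(s['finger_gap'],3),round(s['gripper_force'],1),"q",np.round(s['q'],2))
E
python3 -m creep '[{"x":5,"y":-2.3},{"x":5,"y":-2.3},{"x":5,"y":-2.3},{"x":5,"y":-2.3},{"x":5,"y":-2.3}]'
python3 -m creep '[{"wz":-0.158},{"wz":-0.158},{"wz":-0.158},{"wz":-0.158},{"wz":-0.158}]'
python3 d.py 485.5 -228.5 160
```

```text
cm tool: [ 32.95 -15.12   7.11] t 0.3 tcp [ 260.2 -512.5  231. ] yawx 26.9 tilt [-0.     0.001] F [ 0.2 -1.3  0.7] T [-0.02 -0.04  0.02] gap 1.001 0.0 q [-1.17  0.31  1.51 -0.    1.33 -0.07]invalid input at $[0]: expected keys grip, x, y, z, wx, wy, wz
invalid input at $[0]: expected keys grip, x, y, z, wx, wy, wz
```

```bash
python3 -m creep '[{"grip":1,"x":5,"y":-2.3,"z":0,"wx":0,"wy":0,"wz":0},{"grip":1,"x":5,"y":-2.3,"z":0,"wx":0,"wy":0,"wz":0},{"grip":1,"x":5,"y":-2.3,"z":0,"wx":0,"wy":0,"wz":0},{"grip":1,"x":5,"y":-2.3,"z":0,"wx":0,"wy":0,"wz":0},{"grip":1,"x":5,"y":-2.3,"z":0,"wx":0,"wy":0,"wz":0}]'
python3 -m creep '[{"grip":1,"x":0,"y":0,"z":0,"wx":0,"wy":0,"wz":-0.158},{"grip":1,"x":0,"y":0,"z":0,"wx":0,"wy":0,"wz":-0.158},{"grip":1,"x":0,"y":0,"z":0,"wx":0,"wy":0,"wz":-0.158},{"grip":1,"x":0,"y":0,"z":0,"wx":0,"wy":0,"wz":-0.158},{"grip":0.7,"x":0,"y":0,"z":0,"wx":0,"wy":0,"wz":-0.158}]'
python3 d.py 485.5 -228.5 160
```

```text
time: 0.92
tcp_pos: [432.1, -295.6, 231.4]
ee_rot: [3.055, 0.731, 0.001]
ft_force: [0.7, -0.2, 0.5]
finger_gap: 1.001
gripper_force: 0.0
time: 1.55
tcp_pos: [431.1, -296.9, 231.3]
ee_rot: [-2.534, -1.857, 0.0]
ft_force: [0.3, -0.1, 0.5]
finger_gap: 0.819
gripper_force: 0.0
cm tool: [8.16 3.13 7.13] t 1.55 tcp [ 431.1 -296.9  231.3] yawx 72.5 tilt [-0.  0.] F [ 0.3 -0.1  0.5] T [-0.06  0.01  0.01] gap 0.819 0.0 q [-0.68  0.24  1.61  0.    1.3  -0.38]
```

```bash
python3 -m creep '[{"grip":0.7,"x":4.1,"y":1.55,"z":0,"wx":0,"wy":0,"wz":0},{"grip":0.7,"x":4.1,"y":1.55,"z":3,"wx":0,"wy":0,"wz":0},{"grip":0.7,"x":0,"y":0,"z":4,"wx":0,"wy":0,"wz":0},{"grip":0.7,"x":0,"y":0,"z":0,"wx":0,"wy":0,"wz":0}]' >/dev/null
python3 d.py 485.5 -228.5 98
python3 - <<'E'
from h import *
T=imaging.get_image("top");S=imaging.get_image("scene")
a=cv2.resize(T[160:270,380:500],(400,366),interpolation=2);b=cv2.resize(S[150:260,120:240],(400,366),interpolation=2)
cv2.imwrite("pics/g1.png",np.hstack([a,b])[:,:,::-1])
E
```

```text
cm tool: [-0.13  0.29  6.06] t 2.05 tcp [ 483.5 -226.6  158.6] yawx 72.2 tilt [-0.007  0.004] F [-0.2 -0.6  0.3] T [-0.01  0.04  0.01] gap 0.697 0.0 q [-0.52  0.32  1.69 -0.    1.14 -0.21]
```

View pics/g1.png

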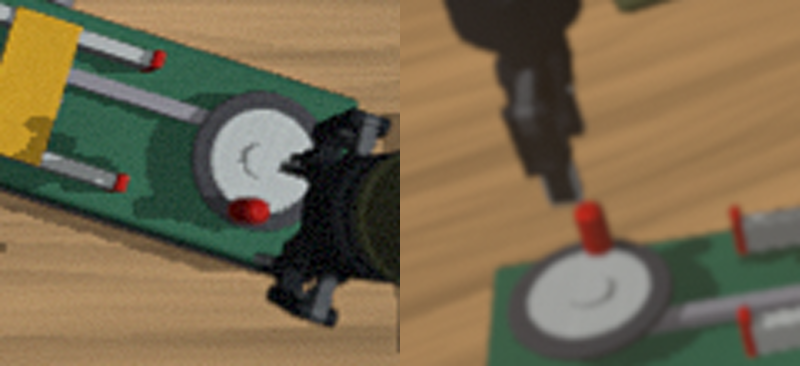

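The knob sits between the open fingers, allowing for parallax. I descend and grip gently.

```bash
python3 -m creep '[{"grip":0.7,"x":-0.1,"y":0.2,"z":2.5,"wx":0,"wy":0,"wz":0},{"grip":0.7,"x":0,"y":0,"z":2.5,"wx":0,"wy":0,"wz":0},{"grip":0.7,"x":0,"y":0,"z":1,"wx":0,"wy":0,"wz":0},{"grip":0.7,"x":0,"y":0,"z":0,"wx":0,"wy":0,"wz":0}]' 25 >/dev/null
python3 d.py 485.5 -228.5 98
python3 -m creep '[{"grip":0.1,"x":0,"y":0,"z":0,"wx":0,"wy":0,"wz":0},{"grip":0.1,"x":0,"y":0,"z":0,"wx":0,"wy":0,"wz":0},{"grip":0.1,"x":0,"y":0,"z":0,"wx":0,"wy":0,"wz":0},{"grip":0.1,"x":0,"y":0,"z":0,"wx":0,"wy":0,"wz":0},{"grip":0.1,"x":0,"y":0,"z":0,"wx":0,"wy":0,"wz":0}]' 25 >/dev/null
python3 d.py 485.5 -228.5 98
```

```text
cm tool: [ 0.14 -0.26  0.4 ] t 2.65 tcp [ 487.6 -230.6  102. ] yawx 72.1 tilt [ 0.001 -0.   ] F [-0.6  0.5 -0.4] T [-0.02  0.03 -0.01] gap 0.699 0.0 q [-0.52  0.39  1.75 -0.    1.   -0.21]
cm tool: [ 0.07 -0.02  0.43] t 3.27 tcp [ 485.5 -229.3  102.3] yawx 72.2 tilt [-0.003  0.001] F [-4.9  1.7  7.5] T [0.26 0.82 0.01] gap 0.223 24.7 q [-0.52  0.39  1.75 -0.    1.   -0.21]
```

```bash
python3 -m creep '[{"grip":0.1,"x":1.03,"y":0.1,"z":0,"wx":0,"wy":0,"wz":0},{"grip":0.1,"x":0.94,"y":0.4,"z":0,"wx":0,"wy":0,"wz":0},{"grip":0.1,"x":0.8,"y":0.67,"z":0,"wx":0,"wy":0,"wz":0},{"grip":0.1,"x":0.61,"y":0.85,"z":0,"wx":0,"wy":0,"wz":0},{"grip":0.1,"x":0,"y":0,"z":0,"wx":0,"wy":0,"wz":0}]' 25 >/dev/null
python3 d.py 523.5 -243.7 98
```

```text
cm tool: [-3.46  1.41  0.45] t 3.9 tcp [ 520.6 -206.4  102.3] yawx 72.3 tilt [ 0.005 -0.005] F [ 1.3 -6.7  2. ] T [-1.18 -0.25 -0.04] gap 0.223 24.9 q [-0.45  0.41  1.71 -0.    1.01 -0.14]
```

```bash
python3 -m creep '[{"grip":0.1,"x":0.13,"y":1.01,"z":0,"wx":0,"wy":0,"wz":0},{"grip":0.1,"x":0.03,"y":1.05,"z":0,"wx":0,"wy":0,"wz":0},{"grip":0.1,"x":-0.23,"y":1.02,"z":0,"wx":0,"wy":0,"wz":0},{"grip":0.1,"x":-0.48,"y":0.93,"z":0,"wx":0,"wy":0,"wz":0},{"grip":0.1,"x":0,"y":0,"z":0,"wx":0,"wy":0,"wz":0}]' 25 >/dev/null
python3 d.py 523 -246.5 98
```

```text
cm tool: [-3.32 -2.34  0.42] t 4.53 tcp [ 555.4 -222.1  102.3] yawx 72.2 tilt [ 0.002 -0.001] F [-0.3 -2.2  6.5] T [-0.26  0.16 -0.03] gap 0.222 25.3 q [-0.45  0.46  1.62 -0.    1.06 -0.14]
```

```bash
python3 -m creep '[{"grip":0.1,"x":-0.7,"y":0.77,"z":0,"wx":0,"wy":0,"wz":0},{"grip":0.1,"x":-0.88,"y":0.58,"z":0,"wx":0,"wy":0,"wz":0},{"grip":0.1,"x":-0.99,"y":0.34,"z":0,"wx":0,"wy":0,"wz":0},{"grip":0.1,"x":-1.04,"y":0.09,"z":0,"wx":0,"wy":0,"wz":0},{"grip":0.1,"x":0,"y":0,"z":0,"wx":0,"wy":0,"wz":0}]' 25 >/dev/null
python3 d.py 523 -246.5 98
```

```text
cm tool: [ 0.38 -4.22  0.41] t 5.15 tcp [ 562.  -263.1  102.3] yawx 72.2 tilt [ 0.005 -0.003] F [ 4.1 -2.7  4.2] T [-0.44 -0.71 -0.01] gap 0.22 25.1 q [-0.51  0.48  1.58 -0.    1.08 -0.19]
```

```bash
python3 -m creep '[{"grip":0.1,"x":-1.02,"y":-0.22,"z":0,"wx":0,"wy":0,"wz":0},{"grip":0.1,"x":-0.94,"y":-0.47,"z":0,"wx":0,"wy":0,"wz":0},{"grip":0.1,"x":-0.79,"y":-0.69,"z":0,"wx":0,"wy":0,"wz":0},{"grip":0.1,"x":-0.3,"y":-0.38,"z":0,"wx":0,"wy":0,"wz":0},{"grip":0.1,"x":0,"y":0,"z":0,"wx":0,"wy":0,"wz":0}]' 25 >/dev/null
python3 d.py 523 -246.5 98
python3 -m creep '[{"grip":0.1,"x":-0.25,"y":-0.38,"z":0,"wx":0,"wy":0,"wz":0},{"grip":0.1,"x":0,"y":0,"z":0,"wx":0,"wy":0,"wz":0}]' 25 >/dev/null
python3 d.py 523 -246.5 98
python3 - <<'E'
from h import *
np.set_printoptions(precision=1,suppress=True)
T=imaging.get_image("top");b=blob(T,(18,150,90),(32,255,255),(370,155,445,225));p=plane("top",cv2.boxPoints(cv2.minAreaRect(b[2])),94);print(b[1],p,p.mean(0))
E
```

```text
cm tool: [ 3.43 -2.71  0.41] t 5.78 tcp [ 538.2 -287.4  102.4] yawx 72.1 tilt [ 0.01  -0.005] F [11.2 -3.4  0.1] T [-0.64 -1.57 -0.07] gap 0.221 24.9 q [-0.56  0.47  1.6   0.    1.06 -0.25]
cm tool: [ 3.48 -2.65  0.41] t 6.03 tcp [ 537.4 -287.7  102.5] yawx 72.1 tilt [ 0.016 -0.004] F [19.1 -0.2 -5.2] T [-0.08 -2.92 -0.1 ] gap 0.223 25.0 q [-0.56  0.46  1.61  0.01  1.05 -0.25]
900 [[ 517.9  -76.5   94. ]
 [ 624.1 -111.6   94. ]
 [ 608.3 -162.2   94. ]
 [ 502.1 -126.6   94. ]] [ 563.1 -119.2   94. ]
```

The wheel is against its stop: 19 N of resistance and about 3.95 rad turned. I release it, rise and check the socket.

```bash
python3 -m creep '[{"grip":0.5,"x":0,"y":0,"z":0,"wx":0,"wy":0,"wz":0},{"grip":0.5,"x":0,"y":0,"z":0,"wx":0,"wy":0,"wz":0},{"grip":0.5,"x":0,"y":0,"z":-3,"wx":0,"wy":0,"wz":0},{"grip":0.5,"x":0,"y":0,"z":-5,"wx":0,"wy":0,"wz":0},{"grip":0.5,"x":0,"y":0,"z":-5,"wx":0,"wy":0,"wz":0}]' 25 >/dev/null
python3 -m creep '[{"grip":0.5,"x":-3,"y":-3,"z":0,"wx":0,"wy":0,"wz":0},{"grip":0.5,"x":0,"y":0,"z":0,"wx":0,"wy":0,"wz":0}]' 25 >/dev/null
python3 d.py 523 -246.5 98
python3 - <<'E'
from h import *
np.set_printoptions(precision=1,suppress=True)
T=imaging.get_image("top");S=imaging.get_image("scene")
b=blob(T,(18,150,90),(32,255,255),(370,155,445,225));p=plane("top",cv2.boxPoints(cv2.minAreaRect(b[2])),94);print(b[1],p.mean(0))
a=cv2.resize(T[150:230,350:440],(400,356),interpolation=2);c=cv2.resize(S[190:270,200:290],(400,356),interpolation=2)
cv2.imwrite("pics/s1.png",np.hstack([a,c])[:,:,::-1])
E
```

```text
cm tool: [ 6.7   1.59 13.32] t 6.95 tcp [ 487.7 -305.5  231.3] yawx 72.1 tilt [-0.003  0.001] F [ 0.3  0.8 -1. ] T [ 0.05 -0.    0.04] gap 0.497 0.0 q [-0.63  0.31  1.5  -0.    1.33 -0.32]
903 [ 563.1 -119.2   94. ]
```

View pics/s1.png

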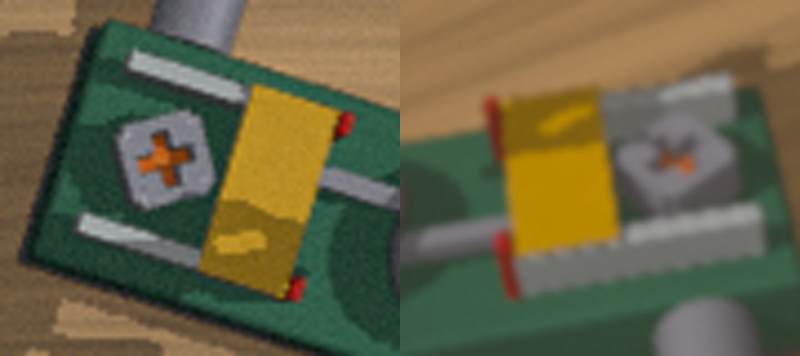

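The cover rests on both red stops. The open socket is at about (387,185.5) in top, and the hub is rotated relative to the housing, so I measure its yaw.

Run:
```python
from h import *
np.set_printoptions(precision=2,suppress=True)
T=np.mean([imaging.get_image("top").astype(float) for _ in range(8)],0)
S=np.mean([imaging.get_image("scene").astype(float) for _ in range(8)],0)
np.save("T.npy",T);np.save("S.npy",S)
k=8
# rectified patch at z=88 around (581,-65): world grid 0.5 mm, via homography from 4 projected corners (inverse of plane())
def rect(n,im,c,z,h=40):
    g=np.array([[i,j] for i in range(0,640,40) for j in range(0,400,40)],float)
    w=plane(n,g,z)[:,:2]; H,_=cv2.findHomography(((w-c)+h)*5,g)
    return cv2.warpPerspective(im.astype(np.uint8),H,(int(10*h),int(10*h)),flags=cv2.INTER_CUBIC|cv2.WARP_INVERSE_MAP)
out=[]
for n,im in(("top",T),("scene",S)):
    R=rect(n,im,np.array([581,-65]),88); out.append(R); hsv=cv2.cvtColor(R,cv2.COLOR_RGB2HSV)
    m=cv2.inRange(hsv,(0,0,70),(180,60,255)); o=cv2.inRange(hsv,(3,130,50),(22,255,255)); o[:, :60]=0
    for nm,q in(("hub",m|o),("orange",o)):
        nn,l,st,ce=cv2.connectedComponentsWithStats(q)
        i=1+np.argmin([np.hypot(*(ce[j]-200)) if st[j,4]>150 else 999 for j in range(1,nn)])
        cnt=max(cv2.findContours((l==i).astype(np.uint8),0,1)[0],key=len)
        r=cv2.minAreaRect(cnt); print(n,nm,st[i,4]/25,"c",np.array(r[0])/5-40+[581,-65],"size",np.array(r[1])/5,"ang",r[2],"cent",ce[i]/5-40+[581,-65])
cv2.imwrite("pics/s2.png",np.hstack(out)[:,:,::-1])
```

```text
top hub 406.24 c [580.96 -64.77] size [24.66 24.76] ang 58.91249465942383 cent [581.12 -64.98]
top orange 406.24 c [580.96 -64.77] size [24.66 24.76] ang 58.91249465942383 cent [581.12 -64.98]
scene hub 4778.12 c [580.9 -65.1] size [79.8 79.8] ang 90.0 cent [580.07 -61.34]
scene orange 100.36 c [592.3  -65.07] size [17.12  9.17] ang 38.50065231323242 cent [592.67 -65.18]
```

View pics/s2.png

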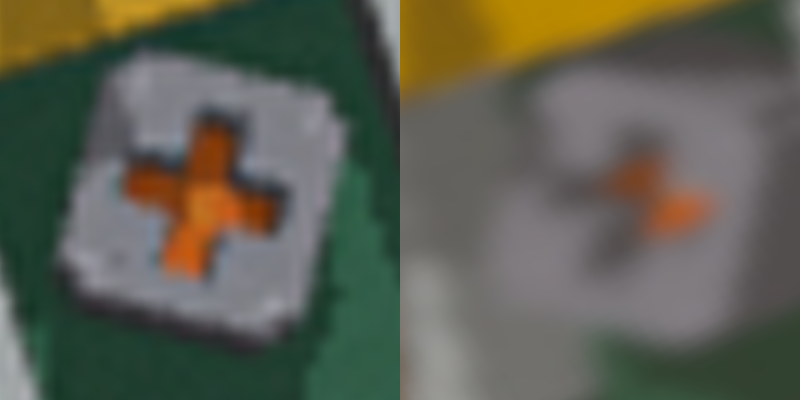

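```bash
python3 - <<'E'
from h import *
np.set_printoptions(precision=2,suppress=True)
T=np.load("T.npy")
c=np.array([591,252]);h=40
def rect(n,im,c,z):
    g=np.array([[i,j] for i in range(0,640,40) for j in range(0,400,40)],float)
    w=plane(n,g,z)[:,:2]; H,_=cv2.findHomography(((w-c)+h)*5,g)
    return cv2.warpPerspective(im.astype(np.uint8),H,(int(10*h),int(10*h)),flags=cv2.INTER_CUBIC|cv2.WARP_INVERSE_MAP)
A=rect("top",T,c,111);hsv=cv2.cvtColor(A,cv2.COLOR_RGB2HSV)
for v in(60,110,125,140,155):
    m=cv2.inRange(hsv,(100,120,v),(130,255,255)); cs=cv2.findContours(m,0,1)[0]
    if not cs: continue
    r=cv2.minAreaRect(max(cs,key=cv2.contourArea)); print(v,np.array(r[0])/5-h+c,np.array(r[1])/5,r[2])
B=rect("top",T,c,51);hsv=cv2.cvtColor(B,cv2.COLOR_RGB2HSV)
m=cv2.inRange(hsv,(18,100,100),(35,255,255));cs=cv2.findContours(m,0,1)[0];q=max(cs,key=cv2.contourArea);print("brass",(q.reshape(-1,2).min(0)/5-h+c),(q.reshape(-1,2).max(0)/5-h+c))
cv2.imwrite("pics/k2.png",np.hstack([A,B])[:,:,::-1])
E
python3 d.py 591 252 230
```

```text
60 [591.18 253.36] [29.43 25.63] 49.843997955322266
110 [592.7  254.62] [25.31 24.58] 50.110416412353516
125 [592.81 254.73] [24.07 24.08] 50.35582733154297
140 [592.97 254.72] [22.84 23.04] 50.55994415283203
155 [606.2 256.4] [1.6 1.6] 90.0
brass [571. 233.] [614.4 276.8]
cm tool: [56.14 -7.55  0.13] t 7.85 tcp [ 491.1 -305.6  231.3] yawx 72.2 tilt [ 0. -0.] F [ 0.   0.6 -1.1] T [-0.01  0.01 -0.03] gap 0.502 0.0 q [-0.63  0.31  1.5  -0.    1.33 -0.32]
```

View pics/k2.png

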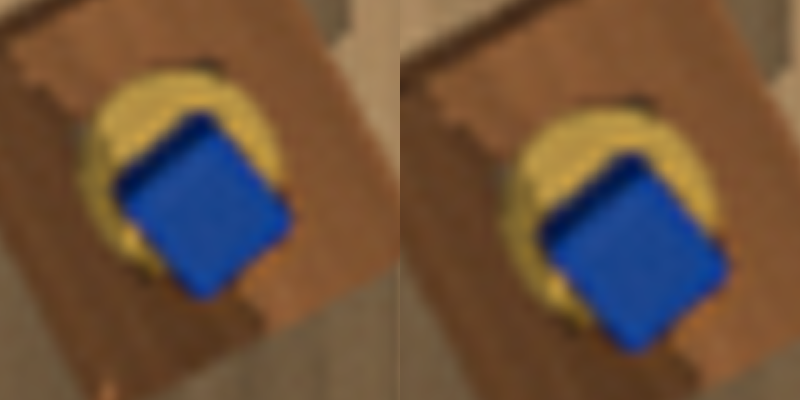

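```bash
python3 -m creep '[{"grip":0.6,"x":5.64,"y":-0.74,"z":0,"wx":0,"wy":0,"wz":0},{"grip":0.6,"x":5.64,"y":-0.74,"z":0,"wx":0,"wy":0,"wz":0},{"grip":0.6,"x":5.64,"y":-0.74,"z":0,"wx":0,"wy":0,"wz":0},{"grip":0.6,"x":5.64,"y":-0.74,"z":0,"wx":0,"wy":0,"wz":0},{"grip":0.6,"x":5.64,"y":-0.74,"z":0,"wx":0,"wy":0,"wz":0}]' 60 >/dev/null
python3 -m creep '[{"grip":0.6,"x":5.64,"y":-0.74,"z":0,"wx":0,"wy":0,"wz":0},{"grip":0.6,"x":5.64,"y":-0.74,"z":0,"wx":0,"wy":0,"wz":0},{"grip":0.6,"x":5.64,"y":-0.74,"z":0,"wx":0,"wy":0,"wz":0},{"grip":0.6,"x":5.64,"y":-0.74,"z":0,"wx":0,"wy":0,"wz":0},{"grip":0.6,"x":5.64,"y":-0.74,"z":0,"wx":0,"wy":0,"wz":0}]' 60 >/dev/null
python3 -m creep '[{"grip":0.6,"x":0,"y":0,"z":0,"wx":0,"wy":0,"wz":0.128},{"grip":0.6,"x":0,"y":0,"z":0,"wx":0,"wy":0,"wz":0.128},{"grip":0.6,"x":0,"y":0,"z":0,"wx":0,"wy":0,"wz":0.128},{"grip":0.6,"x":0,"y":0,"z":0,"wx":0,"wy":0,"wz":0},{"grip":0.6,"x":0,"y":0,"z":0,"wx":0,"wy":0,"wz":0}]' 60 >/dev/null
python3 d.py 592.7 254.6 140
```

```text
cm tool: [ 0.02 -0.08  9.13] t 9.72 tcp [593.2 253.9 231.3] yawx 50.3 tilt [-0. -0.] F [-0.  -0.2 -0.8] T [-0.01 -0.03  0.  ] gap 0.604 0.0 q [0.34 0.4  1.35 0.   1.39 1.03]
```

```bash
python3 -m creep '[{"grip":0.6,"x":0,"y":-0.08,"z":4,"wx":0,"wy":0,"wz":0},{"grip":0.6,"x":0,"y":0,"z":4,"wx":0,"wy":0,"wz":0},{"grip":0.6,"x":0,"y":0,"z":3,"wx":0,"wy":0,"wz":0},{"grip":0.6,"x":0,"y":0,"z":0,"wx":0,"wy":0,"wz":0},{"grip":0.6,"x":0,"y":0,"z":0,"wx":0,"wy":0,"wz":0}]' 60 >/dev/null
python3 d.py 592.7 254.6 72
python3 -m creep '[{"grip":0.6,"x":0,"y":0,"z":2,"wx":0,"wy":0,"wz":0},{"grip":0.6,"x":0,"y":0,"z":2,"wx":0,"wy":0,"wz":0},{"grip":0.6,"x":0,"y":0,"z":0.8,"wx":0,"wy":0,"wz":0},{"grip":0.6,"x":0,"y":0,"z":0,"wx":0,"wy":0,"wz":0}]' 60 >/dev/null
python3 d.py 592.7 254.6 72
```

```text
cm tool: [-0.08 -0.06  5.05] t 10.35 tcp [593.6 254.8 122.5] yawx 50.2 tilt [0.002 0.001] F [0.5 0.2 0.3] T [-0.01 -0.02 -0.02] gap 0.602 0.0 q [0.34 0.49 1.49 0.   1.15 1.03]
cm tool: [-0.04 -0.03  0.21] t 10.85 tcp [593.2 254.7  74.1] yawx 50.2 tilt [0.001 0.   ] F [-1.   0.3  0.5] T [ 0.01  0.   -0.02] gap 0.599 0.0 q [ 0.34  0.54  1.54 -0.    1.06  1.04]
```

```bash
python3 -m creep '[{"grip":0.15,"x":-0.04,"y":0,"z":0.15,"wx":0,"wy":0,"wz":0},{"grip":0.15,"x":0,"y":0,"z":0,"wx":0,"wy":0,"wz":0},{"grip":0.15,"x":0,"y":0,"z":0,"wx":0,"wy":0,"wz":0},{"grip":0.15,"x":0,"y":0,"z":0,"wx":0,"wy":0,"wz":0},{"grip":0.15,"x":0,"y":0,"z":0,"wx":0,"wy":0,"wz":0}]' 80 >/dev/null
python3 d.py 592.7 254.6 72
python3 -m creep '[{"grip":0.15,"x":0,"y":0,"z":-1,"wx":0,"wy":0,"wz":0},{"grip":0.15,"x":0,"y":0,"z":-2,"wx":0,"wy":0,"wz":0},{"grip":0.15,"x":0,"y":0,"z":-4,"wx":0,"wy":0,"wz":0},{"grip":0.15,"x":0,"y":0,"z":-4,"wx":0,"wy":0,"wz":0},{"grip":0.15,"x":0,"y":0,"z":0,"wx":0,"wy":0,"wz":0}]' 80 >/dev/null
python3 d.py 582 -66.8 180
```

```text
cm tool: [-0.02 -0.05  0.09] t 11.47 tcp [593.3 254.4  72.9] yawx 50.2 tilt [0.002 0.001] F [ 0.1 -0.8  6.2] T [-0.12  0.08  0.  ] gap 0.298 78.8 q [ 0.34  0.55  1.54 -0.    1.05  1.03]
cm tool: [-25.52  19.68   0.47] t 12.1 tcp [594.3 255.2 185.7] yawx 50.2 tilt [0.006 0.003] F [-0.2 -0.3 -1.9] T [ 0.03 -0.02  0.  ] gap 0.299 79.7 q [0.34 0.44 1.42 0.   1.28 1.03]
```

```bash
python3 -m creep '[{"grip":0.15,"x":-4.25,"y":3.28,"z":0,"wx":0,"wy":0,"wz":0},{"grip":0.15,"x":-4.25,"y":3.28,"z":0,"wx":0,"wy":0,"wz":0},{"grip":0.15,"x":-4.25,"y":3.28,"z":0,"wx":0,"wy":0,"wz":0},{"grip":0.15,"x":-4.25,"y":3.28,"z":0,"wx":0,"wy":0,"wz":0},{"grip":0.15,"x":-4.25,"y":3.28,"z":0,"wx":0,"wy":0,"wz":0}]' 80 >/dev/null
python3 -m creep '[{"grip":0.15,"x":-4.25,"y":3.28,"z":0,"wx":0,"wy":0,"wz":0},{"grip":0.15,"x":0,"y":0,"z":0,"wx":0,"wy":0,"wz":0.167},{"grip":0.15,"x":0,"y":0,"z":0,"wx":0,"wy":0,"wz":0.167},{"grip":0.15,"x":0,"y":0,"z":0,"wx":0,"wy":0,"wz":0.167},{"grip":0.15,"x":0,"y":0,"z":0,"wx":0,"wy":0,"wz":0.166}]' 80 >/dev/null
python3 -m creep '[{"grip":0.15,"x":0,"y":0,"z":0,"wx":0,"wy":0,"wz":0},{"grip":0.15,"x":0,"y":0,"z":0,"wx":0,"wy":0,"wz":0}]' 80 >/dev/null
python3 d.py 582 -66.8 160
```

```text
cm tool: [ 0.27 -0.    2.08] t 13.6 tcp [579.4 -67.4 180.8] yawx 12.1 tilt [-0.002  0.001] F [ 0.1  0.6 -0.5] T [-0.   -0.02 -0.03] gap 0.291 79.7 q [-0.19  0.36  1.56  0.    1.22  1.17]
```

```bash
python3 -m creep '[{"grip":0.15,"x":0.26,"y":0,"z":2,"wx":0,"wy":0,"wz":0},{"grip":0.15,"x":0,"y":0,"z":1.5,"wx":0,"wy":0,"wz":0},{"grip":0.15,"x":0,"y":0,"z":0,"wx":0,"wy":0,"wz":0},{"grip":0.15,"x":0,"y":0,"z":0,"wx":0,"wy":0,"wz":0}]' 80 >/dev/null
python3 d.py 582 -66.8 138
python3 - <<'E'
from h import *
T=imaging.get_image("top");S=imaging.get_image("scene")
a=cv2.resize(T[130:230,340:440],(400,400),interpolation=2);c=cv2.resize(S[180:260,220:300],(400,400),interpolation=2)
cv2.imwrite("pics/i1.png",np.hstack([a,c])[:,:,::-1])
E
```

```text
cm tool: [-0.08 -0.05  0.89] t 14.1 tcp [582.9 -67.2 146.9] yawx 12.0 tilt [ 0. -0.] F [ 0.3  0.1 -2. ] T [-0.05 -0.04 -0.03] gap 0.294 79.7 q [-0.19  0.4   1.6  -0.    1.15  1.17]
```

View pics/i1.png

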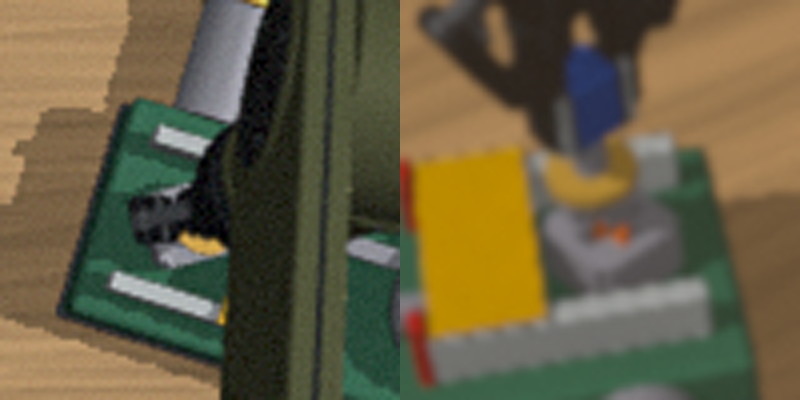

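Run:
```python
from h import *
np.set_printoptions(precision=1,suppress=True)
c=imaging.calibration("scene");E=np.linalg.inv(c['extrinsics'])
def pr(P):
    p=E[:3,:3]@np.array(P,float)+E[:3,3]; return np.array([c['cx']+c['fx']*p[0]/-p[2],c['cy']+c['fy']*p[1]/p[2]])
for n,P in dict(shoulder_mid=(582.9,-67.2,122),headmid=(582.9,-67.2,167),hub=(582,-66.8,88),foot=(582.9,-67.2,97)).items(): 
    u=pr(P); print(n,u,"crop",(u-[220,180])*5+[400,0])
S=imaging.get_image("scene")
b=blob(S,(105,100,40),(125,255,255),(240,180,285,225));print("blue",b[0],b[1],cv2.boundingRect(b[2]))
b=blob(S,(15,90,60),(32,255,255),(247,205,272,225));print("brass",b[0],b[1],cv2.boundingRect(b[2]))
o=[blob(S,(5,110,60),(18,255,255),(255,215,275,235))[k] for k in(0,1)];print("orange",o)
```

```text
shoulder_mid [258.1 213.1] crop [590.4 165.5]
headmid [256.  198.3] crop [580.   91.7]
hub [259.5 223.4] crop [597.7 216.8]
foot [259.2 220.9] crop [595.9 204.5]
blue [258.1 198. ] 142 (253, 190, 11, 19)
brass [258.8 214.3] 184 (249, 205, 23, 17)
orange [array([262.5, 225.9]), np.int32(17)]
```

```bash
python3 -m creep '[{"grip":0.15,"x":-0.05,"y":-0.1,"z":0.4,"wx":0,"wy":0,"wz":0},{"grip":0.15,"x":0,"y":0,"z":0.4,"wx":0,"wy":0,"wz":0},{"grip":0.15,"x":0,"y":0,"z":0.3,"wx":0,"wy":0,"wz":0},{"grip":0.15,"x":0,"y":0,"z":0.1,"wx":0,"wy":0,"wz":0},{"grip":0.15,"x":0,"y":0,"z":0,"wx":0,"wy":0,"wz":0}]' 80 >/dev/null
python3 d.py 582 -66.8 135
python3 -m creep '[{"grip":0.15,"x":0,"y":0,"z":0.2,"wx":0,"wy":0,"wz":0},{"grip":0.15,"x":0,"y":0,"z":0,"wx":0,"wy":0,"wz":0}]' 80 >/dev/null
python3 d.py 582 -66.8 135
```

```text
cm tool: [-0.09  0.11  0.02] t 14.88 tcp [582.7 -65.6 135.2] yawx 12.0 tilt [0.002 0.001] F [1.  3.6 0.8] T [ 0.66 -0.19  0.03] gap 0.292 79.9 q [-0.18  0.41  1.61  0.    1.12  1.18]
cm tool: [-0.09  0.1  -0.22] t 15.12 tcp [582.7 -65.6 132.8] yawx 12.0 tilt [0.001 0.001] F [1.  4.3 2.3] T [ 1.04 -0.42  0.01] gap 0.293 80.2 q [-0.18  0.41  1.61  0.    1.12  1.18]
```

```bash
python3 -m creep '[{"grip":0.15,"x":0.02,"y":-0.1,"z":0,"wx":0,"wy":0,"wz":0},{"grip":0.15,"x":0,"y":0,"z":0,"wx":0,"wy":0,"wz":0}]' 80 >/dev/null
python3 d.py 582 -66.8 135
python3 -m creep '[{"grip":0.15,"x":0,"y":0,"z":0.2,"wx":0,"wy":0,"wz":0},{"grip":0.15,"x":0,"y":0,"z":0.2,"wx":0,"wy":0,"wz":0},{"grip":0.15,"x":0,"y":0,"z":0,"wx":0,"wy":0,"wz":0}]' 80 >/dev/null
python3 d.py 582 -66.8 135
```

```text
cm tool: [-0.09  0.12 -0.22] t 15.38 tcp [582.6 -65.4 132.8] yawx 12.0 tilt [ 0.001 -0.001] F [2.2 2.  0.5] T [ 0.54 -0.55  0.07] gap 0.299 80.0 q [-0.18  0.41  1.61 -0.    1.12  1.18]
cm tool: [-0.12  0.12 -0.26] t 15.75 tcp [582.9 -65.4 132.4] yawx 12.0 tilt [ 0.003 -0.001] F [-2.7  3.9 22.4] T [0.69 0.74 0.05] gap 0.292 83.1 q [-0.18  0.41  1.62 -0.    1.11  1.18]
```

```bash
python3 -m creep '[{"grip":0.15,"x":0,"y":0,"z":-0.5,"wx":0,"wy":0,"wz":0},{"grip":0.15,"x":0,"y":-0.1,"z":0,"wx":0,"wy":0,"wz":0},{"grip":0.15,"x":0,"y":0,"z":0,"wx":0,"wy":0,"wz":0}]' 80 >/dev/null
python3 d.py 582 -66.8 135
python3 -m creep '[{"grip":0.15,"x":0,"y":0,"z":0.3,"wx":0,"wy":0,"wz":0},{"grip":0.15,"x":0,"y":0,"z":0.3,"wx":0,"wy":0,"wz":0},{"grip":0.15,"x":0,"y":0,"z":0,"wx":0,"wy":0,"wz":0}]' 80 >/dev/null
python3 d.py 582 -66.8 135
```

```text
cm tool: [-0.08  0.18 -0.14] t 16.12 tcp [582.4 -64.9 133.6] yawx 12.0 tilt [ 0.001 -0.001] F [ 2.9 -0.2  0.3] T [-0.01 -0.74  0.03] gap 0.29 79.9 q [-0.18  0.41  1.61 -0.    1.12  1.18]
cm tool: [-0.15  0.22 -0.39] t 16.5 tcp [583.  -64.3 131.1] yawx 12.0 tilt [ 0.004 -0.   ] F [4.1 2.7 1.5] T [ 0.58 -0.69  0.05] gap 0.292 80.0 q [-0.18  0.41  1.62  0.    1.11  1.18]
```

```bash
python3 -m creep '[{"grip":0.15,"x":0.08,"y":0,"z":0,"wx":0,"wy":0,"wz":0},{"grip":0.15,"x":0,"y":0,"z":0,"wx":0,"wy":0,"wz":0},{"grip":0.15,"x":0,"y":0,"z":0,"wx":0,"wy":0,"wz":0}]' 80 >/dev/null
python3 d.py 582 -66.8 127.8
```

```text
cm tool: [-0.2   0.26 -0.03] t 16.88 tcp [583.4 -63.9 127.5] yawx 12.0 tilt [0.001 0.   ] F [4.3 2.8 1.7] T [ 0.53 -1.    0.05] gap 0.295 80.3 q [-0.18  0.42  1.62  0.    1.1   1.18]
```

```bash
python3 -m creep '[{"grip":0.15,"x":0.08,"y":-0.04,"z":0.3,"wx":0,"wy":0,"wz":0},{"grip":0.15,"x":0,"y":0,"z":0.3,"wx":0,"wy":0,"wz":0},{"grip":0.15,"x":0,"y":0,"z":0.3,"wx":0,"wy":0,"wz":0},{"grip":0.15,"x":0,"y":0,"z":0,"wx":0,"wy":0,"wz":0}]' 100 >/dev/null
python3 d.py 582 -66.8 118.8
python3 -m creep '[{"grip":0.15,"x":0,"y":0,"z":0.2,"wx":0,"wy":0,"wz":0},{"grip":0.15,"x":0,"y":0,"z":0.1,"wx":0,"wy":0,"wz":0},{"grip":0.15,"x":0,"y":0,"z":0,"wx":0,"wy":0,"wz":0},{"grip":0.15,"x":0,"y":0,"z":0,"wx":0,"wy":0,"wz":0}]' 100 >/dev/null
python3 d.py 582 -66.8 115.8
```

```text
cm tool: [-0.22  0.27  0.02] t 17.38 tcp [583.6 -63.7 119. ] yawx 12.0 tilt [ 0. -0.] F [2.5 1.8 5.9] T [ 0.39 -0.57  0.06] gap 0.291 99.2 q [-0.18  0.43  1.63 -0.    1.09  1.18]
cm tool: [-0.23  0.26  0.08] t 17.88 tcp [583.7 -63.7 116.6] yawx 12.0 tilt [ 0.001 -0.   ] F [1.7 2.2 9.5] T [ 0.39 -0.42  0.05] gap 0.294 99.2 q [-0.18  0.43  1.63 -0.    1.08  1.18]
```

```bash
python3 -m creep '[{"grip":0.15,"x":0,"y":0,"z":0.15,"wx":0,"wy":0,"wz":0},{"grip":0.15,"x":0,"y":0,"z":0.1,"wx":0,"wy":0,"wz":0},{"grip":0.15,"x":0,"y":0,"z":0,"wx":0,"wy":0,"wz":0},{"grip":0.15,"x":0,"y":0,"z":0,"wx":0,"wy":0,"wz":0}]' 100 >/dev/null
python3 d.py 582 -66.8 113.3
python3 - <<'E'
from h import *
S=imaging.get_image("scene")
cv2.imwrite("pics/f1.png",cv2.resize(S[170:270,210:310],(600,600),interpolation=2)[:,:,::-1])
E
```

```text
cm tool: [-0.23  0.26  0.26] t 18.38 tcp [583.7 -63.8 115.9] yawx 12.0 tilt [ 0.002 -0.001] F [-0.3  1.8 20.6] T [0.59 0.22 0.1 ] gap 0.288 101.1 q [-0.18  0.43  1.63 -0.    1.08  1.18]
```

View pics/f1.png

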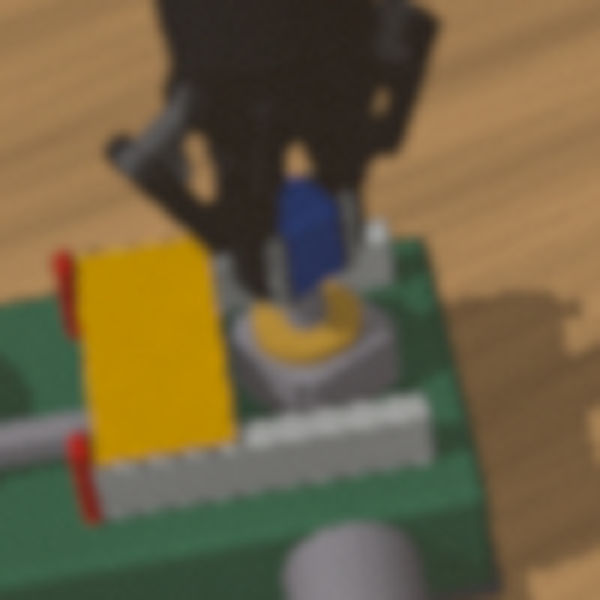

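The brass shoulder (about (305,335)) sits flat on the hub and the cover is on its red stops. The force climbs steeply at z = 116 as expected at home, so I hand in while still pressing.

```bash
python3 -m creep '[{"grip":0.15,"x":0,"y":0,"z":0,"wx":0,"wy":0,"wz":0},{"grip":0.15,"x":0,"y":0,"z":0,"wx":0,"wy":0,"wz":0}]' 100; python3 -c "
from station import sign_off
print(sign_off())"
```

```text
time: 18.68
tcp_pos: [583.7, -63.7, 115.9]
ee_rot: [3.124, 0.328, 0.003]
ft_force: [-1.0, 1.9, 19.7]
finger_gap: 0.296
gripper_force: 101.1
the job is handed in; nothing more can be done
None
```

I wound the cover back onto its red stops, meshed the blue-headed key with the socket and pushed it home, and handed the job in at about 18.7 s with the key still held and pressed at about 20 N; no verdict was shown.

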